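# Clamp the sieve stack and start the shaker

### The job

Get the small sieve shaker running: first push the brass sieve stack along its guide rails until it is fully home against the two pins at the back. Then fold the raised steel hold-down bar over the stack and down, without slamming it, until it rests fully in its catch on the other side, and after that twist the start knob on the grey control box clockwise right to its stop, hold it there for a moment and let it spring back. Leave the other things on the bench where they are.

Things in the scene. Friction and masses are not known exactly. Their poses are not given: they have to be found in the camera images.
- shaker: Low green sieve shaker, fixed to the bench, 230 (x) x 200 (y) mm, 40 mm high. Origin: centre of its underside, at bench height; its x axis points from its open front (robot side) to its back. On top an aluminium platform (top at z = 45 mm) with two guide rails along x, from x = -110 to +15 mm, inner faces at y = +-47.5 mm, 8 mm high.
- seat (a point): Point on the platform top, at shaker x = 0, y = 0, z = 45 mm, where the centre of the stack's underside lies when it is home against the two upright steel pins at the back (12 mm diameter, 26 mm high, centres at shaker x = 39, y = +-33 mm).
- sieve_stack: Loose stack of two brass sieves with a flat lid, moving as one piece: upright cylinder, 90 mm diameter, 50 mm high, about 0.4 kg. Stands on the shaker's platform between the rails, 30 to 50 mm in front (shaker -x) of its seat. Origin: centre of its underside.
- hold_bar (a joint): Angle of the hold-down bar in rad: 0 = down, level across the stack and resting in the catch (hard stop); 1.57 = standing straight up; more = leaning outward, away from the stack, to 2.1 at the most. Starts between 1.6 and 2.0. Stiff hinge: the bar stays where it is left; about 3 N at its end moves it.
- bar_hinge (a point): Hinge of the hold-down bar, in a dark steel clevis (44 x 22 mm, up to z = 118 mm) on the shaker's left (+y) side. The bar is flat steel, 173 mm long from the hinge, 20 mm wide (along shaker x), 10 mm thick. The point lies on the axis, mid-thickness and mid-width, at shaker x = 0, y = 83, z = 106 mm. The axis runs along shaker x.
- bar_tip (a point): Free end of the hold-down bar, 173 mm from the hinge, mid-thickness. With the bar down it lies at shaker x = 0, y = -90, z = 106 mm, in the yoke; the bar's underside is then 6 mm above the stack's lid.
- catch (a point): The catch on the shaker's right (-y) side: a U-shaped dark steel yoke, open at the top, that receives the end of the bar. The point is the middle of its floor, at shaker x = 0, y = -85, z = 98 mm. Its two cheeks stand at x = +-13 to +-21 mm, y = -76 to -94 mm, up to z = 120 mm.
- control_box: Grey control box fixed to the bench, left or right of the shaker, 85 x 85 mm, 70 mm high, the start knob on its top. Origin: centre of its underside.
- start_knob (a joint): Angle of the start knob in rad: 0 = at rest, growing clockwise seen from above, 1.1 = at its stop. Spring-return (0.08 N m at the stop), goes back to 0 when released.
- knob_grip (a point): On the vertical axis of the black start knob, at the height to grip it, 92 mm above the bench. The knob's grip is an upright bar 42 mm long, 14 mm wide, from 78 to 102 mm above the bench; at rest it runs along the control box's x axis. This point turns with the knob: its x axis runs along the grip bar.
- spare_stack: Bystander: loose spare stack of three brass sieves with a lid, 90 mm diameter, 70 mm high, on the bench, on the side of the shaker where the control box is not. Origin: centre of its underside. Leave alone.
- sample_jar: Bystander: small loose jar, 48 mm diameter, 75 mm high. Origin: centre of its underside. Leave alone.
- sieve_brush: Bystander: brush lying on the bench. Leave alone.
Mind the look-alikes: they are no part of the job. Leave any black or green look-alike of the sieve_stack alone.

How it is judged:
By the outcome, as a careful person would: the job done as asked, in the order asked, and still so for the second after the job is handed in, with the robot touching nothing.
It also fails if it takes over 67 s, if anything falls off the work surface, if the arm or the gripper's body presses on something with over 40 N, if the wrist force passes 120 N, or if a joint passes its speed limit or range.

### The arm

A 7-joint arm with a two-finger parallel gripper is mounted at the origin on the work surface. World frame = base frame: x ahead of the robot, y to its left, z up, the work surface at z = 0. Lengths are in m, angles in rad, forces in N, time in s.
With the tool pointing down it reaches from about 0.4 to 0.875 m from the base axis. Payload 19.3 kg.
Tool frame: the origin (TCP) lies at the very end of the fingers, on their centre line; the grasp point (between the pads) lies bot.pinch_z behind it (bot.pinch_z is the distance from the TCP to the grasp point, in m); z points along the fingers, y is the line along which they close (so a half turn about z gives the same grasp; the last joint's range is limited). The gripper opens to 85 mm and grips with 20 to 120 N. Pads are 22 mm wide; open, the fingers measure 114 mm over their backs; the gripper's body (76 mm by 85 mm) begins 54 mm behind the grasp point. The pads swing forward as they close: fully open they stand 13 mm farther back than shut.
Start: joints at [-1.39, 0.521, -0.036, 1.599, 0.021, 1.021, -0.113], TCP at [0.155, 0.605, 0.2] pointing down, gripper open.
Joint ranges: [-2.91, 2.91], [-0.3, 2.13], [-1.5, 1.42], [0.17, 2.43], [-1.26, 4.41], [0.16, 1.93], [-2.52, 2.52]. Speed limits (rad/s): [1.89, 1.89, 2.39, 2.39, 3.01, 3.01, 3.01].

### API

Orientations are given as [roll, pitch, yaw] about the fixed x, y, z axes, in that order (R = Rz(yaw) Ry(pitch) Rx(roll)).
In Python, from workcell import bot, grab_frame, ticket gives the robot as it stands.
- The arm moves only by the tool arm_command, never from a script. Its argument "commands" is a list of rows, each a list of 3 entries, a list of its own where there are three numbers: the shift along the world's x, y, z in mm, then the turn about the world's z in rad, then the gripper command: -1 is fully open, 1 is shut, values between are in proportion. In form: [[[tx, ty, tz], roll, fingers], ...]. A call has 1 to 20 rows; each row shifts and turns the commanded pose from where the row before left it; what a row does not reach is not made up. A row lasts 1/10 s, in which the tool goes at most 50 mm and 8.59 degrees, less where a joint would pass 70% of its speed; a pose out of reach is approached as far as the arm can. A call with a gripper value outside its range is refused whole. The fingers move at their own pace and stop on an object; "newtons" is the grip in N (left out, the last holds). Time passes only in rows, so rows that do not move let the fingers close. It gives the time, the measured TCP pose, the force, the opening and the grip force at its end, in the units of the state.
- bot.observe(): the state, without advancing time (a new reading comes with each control period).
- grab_frame(name): name is "scene" or "side" or "wrist"; returns a dict with "image" (384x512x3 uint8, red, green, blue), "vertical_fov" (degrees; the focal length in pixels is half the picture's height over the tangent of half this angle, whatever the lens; pixels are square), "cx", "cy" (the principal point, pixels), "R" (3x3) and "t" (3): a world point X has camera coordinates R X + t. Camera axes: x right, y down, z forward; pixel columns grow to the right and rows downward; lengths in m; the calibration is good to about 2 mm. A picture is of the moment at which its call begins. There is no depth.
- ticket.job_done(): hands the job in; it is judged then, once.
The state is a dict: "clock": time; "qpos": joint angles; "qd": joint speeds; "joint_efforts": joint torques, N m; "position": TCP position; "tool_rot": TCP orientation; "force": force on the tool from outside, world axes, zero at the start; "moment": the same for the moment, N m; "grip_width": finger opening in m; "finger_force": force on a finger pad.
Only numpy, scipy, OpenCV 4.12 (cv2) and the standard library are available. Lean on these libraries where they do the work, as an engineer would, in place of code of your own. Each camera call takes 0.05 s, during which the arm holds its last target. There are 200 camera calls.

## Working session

There is one attempt and no reset: what is moved stays moved. The work goes in short steps, Python scripts to look and compute and a tool call to move; the robot and the scene stay as the last step left them, time stands still between calls to the robot, and variables do not carry over. Pictures are saved under pics/ and viewed, at most 10 in all, crops included, and the job is handed in when it is done.

Besides the shell and the picture viewer there is one more tool, called after "Emit:" as name([rows], argument=value, ...), one row to a line, values as JSON. arm_command: Moves the arm, as the interface text tells. Its arguments: {"type":"object","properties":{"commands":{"type":"array"},"newtons":{"type":"number"}},"required":["commands"]}

```bash
mkdir -p pics; python3 - <<'E'
from workcell import bot, grab_frame
import cv2,pickle
for n in ["scene","side"]:
    f=grab_frame(n); pickle.dump(f,open(n+".pkl","wb"))
    cv2.imwrite(f"pics/{n}0.png",cv2.resize(f["image"][:,:,::-1],(800,600),interpolation=cv2.INTER_CUBIC))
    print(n,f["vertical_fov"],f["cx"],f["cy"],f["R"],f["t"])
s=bot.observe();print(s,bot.pinch_z)
E
```

```text
scene 44.72733233023748 268.8372351022063 195.09102936145172 [[-0.47487105  0.88002246 -0.00761305]
 [ 0.69586998  0.37017615 -0.61541416]
 [-0.53876012 -0.29754006 -0.78816715]] [ 0.22221979 -0.4027494   1.8317066 ]
side 53.74999760550233 254.92900520996653 189.7136435484919 [[ 0.87880695 -0.47701971 -0.01226907]
 [-0.34420343 -0.61589441 -0.70865935]
 [ 0.33048803  0.62699782 -0.70544411]] [-0.49372799  0.34160306  0.94135867]
{'clock': 0.1, 'qpos': array([-1.3902185 ,  0.52194271, -0.03630501,  1.5999013 ,  0.0211992 ,
        1.0210881 , -0.11280116]), 'qd': array([ 0.00115906, -0.00146284, -0.00011431, -0.00167957, -0.00019973,
        0.00067854,  0.00081606]), 'joint_efforts': array([ 3.46624285e-03, -9.28491783e+01,  1.98406354e+00, -3.70530438e+01,
        1.81582285e-02,  5.25551965e-03,  4.04538594e-05]), 'position': array([0.15506868, 0.60514647, 0.19990864]), 'tool_rot': array([-3.14064103e+00,  7.52943833e-05,  2.89078196e+00]), 'force': array([-1.42357806,  0.67310943,  0.04087726]), 'moment': array([ 0.00704705,  0.02294217, -0.05606667]), 'finger_force': 0.0, 'grip_width': 0.0853107166031369} 0.0187
```

View pics/scene0.png

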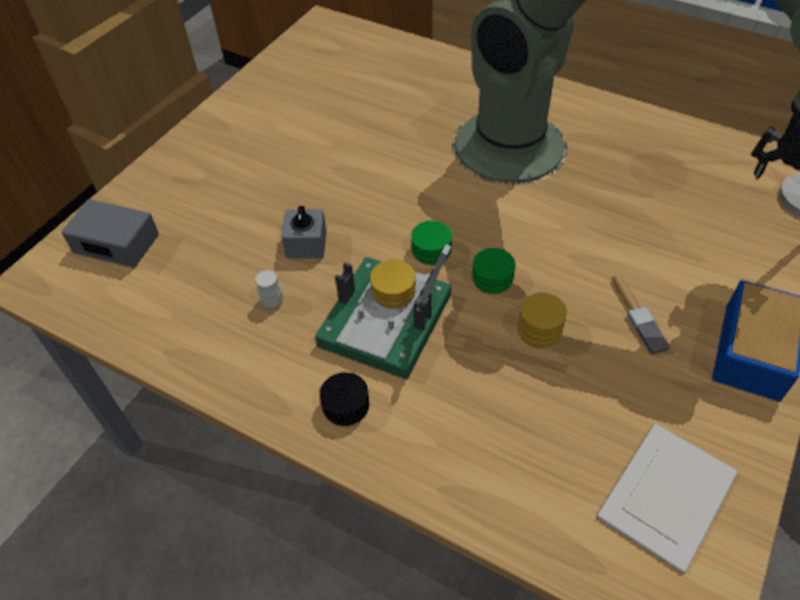

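View pics/side0.png

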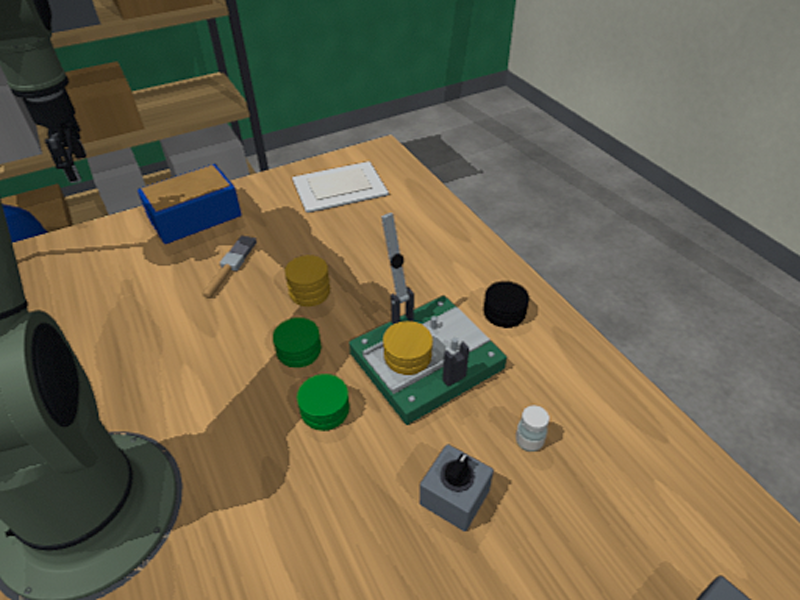

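Scene: stack lid near (393,275), catch (345,283), clevis (423,308), bar tip (447,250), knob (302,217). Enlarging both views.

```bash
python3 - <<'E'
import cv2,pickle
for n,(x0,y0,w,h,k) in {"scene":(175,125,120,120,5),"side":(215,130,120,212,0)}.items():
    im=pickle.load(open(n+".pkl","rb"))["image"][:,:,::-1]
    if n=="side": x0,y0,w,h,k=220,130,130,120,5
    k=5
    c=cv2.resize(im[y0:y0+h,x0:x0+w],None,fx=k,fy=k,interpolation=cv2.INTER_CUBIC)
    cv2.imwrite(f"pics/{n}c.png",c)
E
```

```text
(no output)
```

View pics/scenec.png

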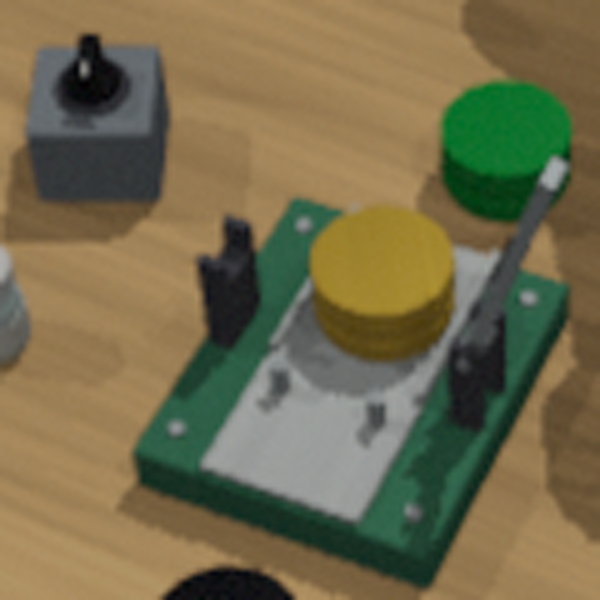

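View pics/sidec.png

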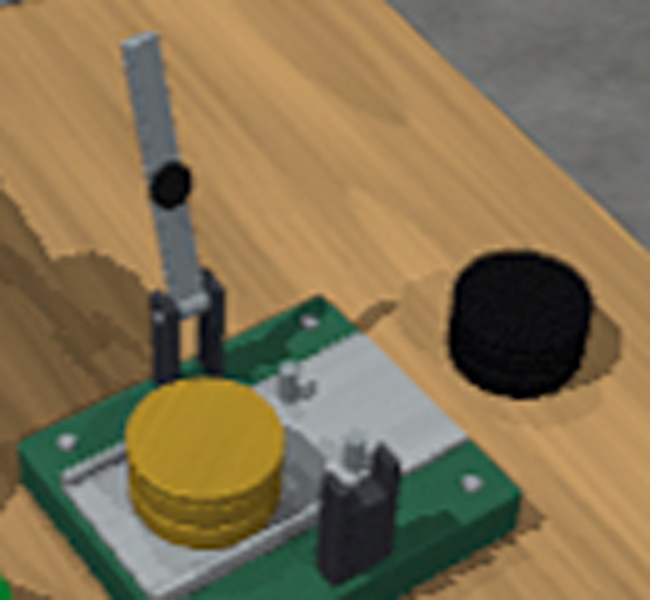

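```bash
cat > geo.py <<'E'
import numpy as np,pickle
from scipy.optimize import least_squares
F={n:pickle.load(open(f"{n}.pkl","rb")) for n in("scene","side")}
def proj(f,X):
    X=np.atleast_2d(X); c=X@np.array(f["R"]).T+f["t"]
    fl=192/np.tan(np.radians(f["vertical_fov"]/2))
    return c[:,:2]/c[:,2:]*fl+[f["cx"],f["cy"]]
def ray(f,uv,z):
    fl=192/np.tan(np.radians(f["vertical_fov"]/2))
    R=np.array(f["R"]);o=-R.T@f["t"];d=R.T@[(uv[0]-f["cx"])/fl,(uv[1]-f["cy"])/fl,1]
    return o+d*(z-o[2])/d[2]
def T(p,P): # x,y,yaw
    P=np.atleast_2d(P).astype(float); c,s=np.cos(p[2]),np.sin(p[2])
    return np.c_[p[0]+c*P[:,0]-s*P[:,1],p[1]+s*P[:,0]+c*P[:,1],P[:,2]]
E
python3 - <<'E'
from geo import *
crop=lambda n,u:np.array(u)/5+({"scene":(175,125),"side":(220,130)}[n])-0.4
pts=[("scene",(297,198),(-.115,-.1,.04)),("scene",(568,288),(-.115,.1,.04)),("scene",(137,455),(.115,-.1,.04)),("scene",(431,562),(.115,.1,.04)),
("side",(20,442),(-.115,.1,.04)),("side",(320,297),(.115,.1,.04)),("side",(520,495),(.115,-.1,.04)),
("scene",(282,376),(.039,-.033,.071)),("scene",(377,406),(.039,.033,.071)),("side",(292,366),(.039,.033,.071)),("side",(355,438),(.039,-.033,.071)),
("scene",(238,223),(-.017,-.085,.12)),("scene",(210,260),(.017,-.085,.12))]
def res(p): return np.concatenate([proj(F[n],T(p,P))[0]-crop(n,u) for n,u,P in pts])
r=least_squares(res,[.65,-.2,-.1],loss="soft_l1");p=r.x;print("shaker",p);print(res(p).reshape(-1,2).round(1))
def rb(a): 
    P=T(p,(0,.083-.173*np.cos(a[0]),.106+.173*np.sin(a[0])))
    return np.concatenate([proj(F[n],P)[0]-crop(n,u) for n,u in(("scene",(553,167)),("side",(142,40)))])
a=least_squares(rb,[1.8]);print("bar",a.x,a.fun)
for n,u in(("scene",(382,262)),("side",(206,437))):
    w=ray(F[n],crop(n,u),.095);d=w[:2]-p[:2];c,s=np.cos(p[2]),np.sin(p[2]);print("stack",w,"shaker-frame",c*d[0]+s*d[1],-s*d[0]+c*d[1])
for u in((42,47),(158,47),(165,132),(30,135)):print("box",ray(F["scene"],crop("scene",u),.07))
for u in((90,38),(85,68)):print("knobtop",ray(F["scene"],crop("scene",u),.102))
print("knobtop side",[ray(F["side"],np.array(u)*.64,.102) for u in((465,458),(458,470))])
E
```

```text
shaker [0.62501491 0.00403108 0.08692831]
[[-0.5 -0.7]
 [ 1.2 -0.6]
 [-1.6 -0.3]
 [-0.5  0. ]
 [-1.3 -0.7]
 [ 0.3 -1.9]
 [ 1.2 -1.8]
 [-0.6 -2.1]
 [ 0.  -1.3]
 [-0.7 -0.1]
 [ 0.1 -0.7]
 [-0.1  0.2]
 [ 0.4  0.6]]
bar [1.81780987] [-0.67984185  1.09761163  0.00999692 -0.43593873]
stack [ 5.82438215e-01 -8.07828926e-05  9.50000000e-02] shaker-frame -0.042772915641503 -0.00039987295981193643
stack [ 0.58011647 -0.00329394  0.095     ] shaker-frame -0.045364852499640056 -0.0033993222251506566
box [ 0.50646588 -0.31232703  0.07      ]
box [ 0.46925767 -0.24207931  0.07      ]
box [ 0.53406926 -0.19434158  0.07      ]
box [ 0.57832821 -0.27198201  0.07      ]
knobtop [ 0.50901919 -0.26584541  0.102     ]
knobtop [ 0.53393285 -0.25294465  0.102     ]
knobtop side [array([ 0.53781507, -0.25616006,  0.102     ]), array([ 0.51803068, -0.26771898,  0.102     ])]
```

```bash
python3 - <<'E'
import cv2,pickle
ims=[cv2.resize(pickle.load(open(n+".pkl","rb"))["image"][y:y+48,x:x+48,::-1],(400,400),interpolation=cv2.INTER_CUBIC) for n,x,y in(("scene",172,124),("side",267,282))]
cv2.imwrite("pics/box.png",cv2.hconcat(ims))
E
```

```text
(no output)
```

View pics/box.png

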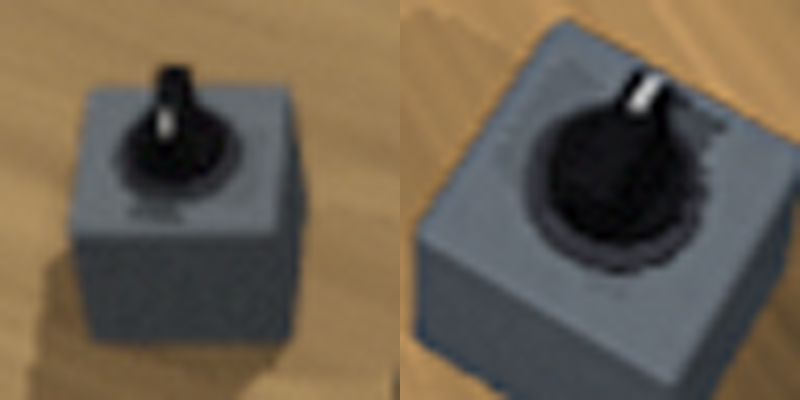

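```bash
python3 - <<'E'
from geo import *
sc=np.array([(88,88),(290,88),(278,235),(70,235)])/8.333+(172,124)-.45
sd=np.array([(162,18),(398,148),(272,388),(18,232)])/8.333+(267,282)-.45
A=np.array([ray(F["scene"],u,.07) for u in sc]);B=np.array([ray(F["side"],u,.07) for u in sd]);print(A,B,A.mean(0),B.mean(0))
C=np.array([(-1,-1),(-1,1),(1,1),(1,-1)])*.0425; P=np.c_[C,np.full(4,.07)]
def pr(p):
    a=proj(F["scene"],T(p,P)); b=proj(F["side"],T(p,P))
    D=np.linalg.norm(b[:,None]-sd[None],axis=2); 
    j=D.argmin(0)
    return np.r_[(a-sc).ravel(),(b[j]-sd).ravel()]
r=least_squares(pr,[.525,-.255,.5]);print("box",r.x,r.fun.round(1))
E
```

```text
[[ 0.5083345  -0.31471455  0.07      ]
 [ 0.46946388 -0.24132891  0.07      ]
 [ 0.5411128  -0.20035419  0.07      ]
 [ 0.57990363 -0.27349083  0.07      ]] [[ 0.53875252 -0.2060003   0.07      ]
 [ 0.5757835  -0.27502202  0.07      ]
 [ 0.50460483 -0.31771417  0.07      ]
 [ 0.46689651 -0.24475145  0.07      ]] [ 0.5247037  -0.25747212  0.07      ] [ 0.52150934 -0.26087198  0.07      ]
box [ 0.52226717 -0.25988831  0.50475915] [-0.2 -0.8  0.3 -1.1 -0.1 -0.6 -0.8 -0.3 -0.8 -1.2  1.8 -0.3  0.4 -0.2
 -1.2 -0.1]
```

Shaker at (0.625, 0.004), yaw 0.087. Bar angle 1.82. Stack about 44 mm short of home. Box at (0.523, −0.259), yaw 0.505. All of these fit the given sizes. Moving to a point above and in front of the stack.

Emit:
arm_command([
  [[24.5,-35.5,0],0.034,0.06],
  [[24.5,-35.5,0],0.034,0.06],
  [[24.5,-35.5,0],0.034,0.06],
  [[24.5,-35.5,0],0.034,0.06],
  [[24.5,-35.5,0],0.034,0.06],
  [[24.5,-35.5,0],0.034,0.06],
  [[24.5,-35.5,0],0.034,0.06],
  [[24.5,-35.5,0],0.034,0.06],
  [[24.5,-35.5,0],0.034,0.06],
  [[24.5,-35.5,0],0.034,0.06],
  [[16,-36.5,0],0,0.06],
  [[16,-36.5,0],0,0.06],
  [[16,-36.5,0],0,0.06],
  [[16,-36.5,0],0,0.06],
  [[16,-36.5,0],0,0.06],
  [[16,-36.5,0],0,0.06],
  [[16,-36.5,0],0,0.06],
  [[0,0,0],0,0.06],
  [[0,0,0],0,0.06],
])

```text
clock: 2.0
position: [0.512, -0.0058, 0.2]
tool_rot: [-3.142, -0.001, -3.054]
force: [-0.5, 0.3, 0.4]
grip_width: 0.0401
finger_force: 0.0
```

```bash
python3 - <<'E'
from workcell import bot, grab_frame
import cv2,pickle
from geo import *
print(bot.observe()["qpos"])
f=grab_frame("wrist"); pickle.dump(f,open("wrist.pkl","wb"))
cv2.imwrite("pics/w1.png",cv2.resize(f["image"][:,:,::-1],(800,600),interpolation=cv2.INTER_CUBIC))
print("cam",-np.array(f["R"]).T@f["t"])
p=[.625,.004,.087]
print((proj(f,T(p,[(-.044,0,.095),(.039,.033,.071),(.039,-.033,.071),(-.115,.1,.04),(-.115,-.1,.04)]))*800/512).round())
print("green",[ray(F["scene"],u,.05) for u in((276,148),(316,167))])
E
```

```text
[-0.2117966   0.34577238  0.13725479  1.89997072 -0.05909238  0.90049445
  1.61248855]
cam [ 0.4416666  -0.01291418  0.37419685]
[[406. 389.]
 [446. 469.]
 [364. 469.]
 [535. 273.]
 [276. 273.]]
green [array([ 0.39880067, -0.00932462,  0.05      ]), array([0.41321711, 0.1461628 , 0.05      ])]
```

View pics/w1.png

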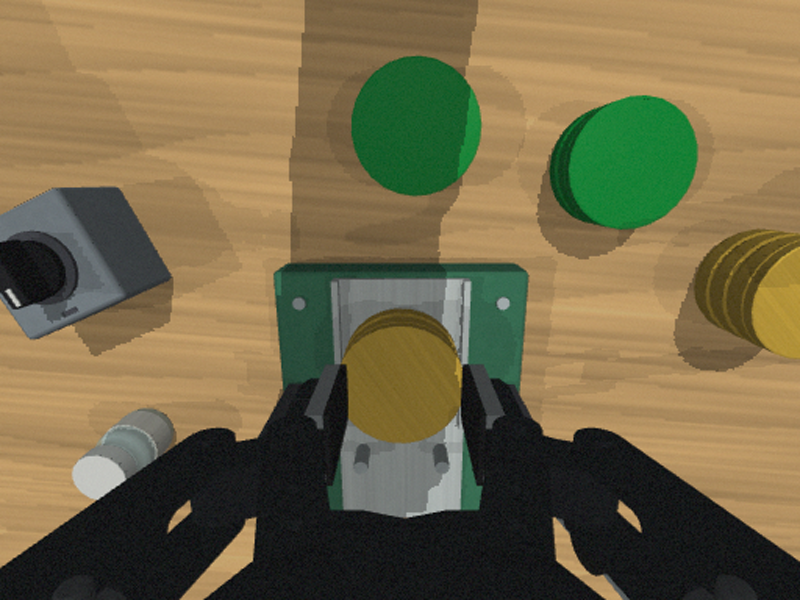

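Wrist view: lid centre about (403,384), pins at (360,468) and (442,468), platform centred on column 401. This agrees with the estimate except for about −3 mm in y. Descending and pushing.

Emit:
arm_command([
  [[-4,-3,-28],0,0.06],
  [[0,0,-28],0,0.06],
  [[0,0,-28],0,0.06],
  [[0,0,-28],0,0.06],
  [[0,0,-26],0,0.06],
  [[0,0,0],0,0.06],
  [[5,0.4,0],0,0.06],
  [[5,0.4,0],0,0.06],
  [[5,0.4,0],0,0.06],
  [[5,0.4,0],0,0.06],
  [[5,0.4,0],0,0.06],
  [[5,0.4,0],0,0.06],
  [[4,0.4,0],0,0.06],
  [[4,0.4,0],0,0.06],
  [[4,0.4,0],0,0.06],
  [[4,0.4,0],0,0.06],
  [[4,0.4,0],0,0.06],
  [[2,0.2,0],0,0.06],
  [[0,0,0],0,0.06],
])

```text
clock: 3.95
position: [0.5597, -0.0037, 0.0627]
tool_rot: [-3.142, -0.001, -3.053]
force: [-5.8, -0.9, 11.5]
grip_width: 0.0399
finger_force: 5.6
```

```bash
python3 - <<'E'
from workcell import bot, grab_frame
import cv2
print(bot.observe()["force"])
a=grab_frame("wrist")["image"][:,:,::-1];b=grab_frame("side")["image"][90:250,190:390,::-1]
im=cv2.hconcat([cv2.resize(a,(400,300)),cv2.resize(b,(375,300),interpolation=cv2.INTER_CUBIC)])
cv2.imwrite("pics/p2.png",im)
print(bot.observe()["force"])
E
```

```text
[-5.76219819 -0.89826339 11.51143042]
[-5.61916579 -1.53200612  9.4350355 ]
```

View pics/p2.png

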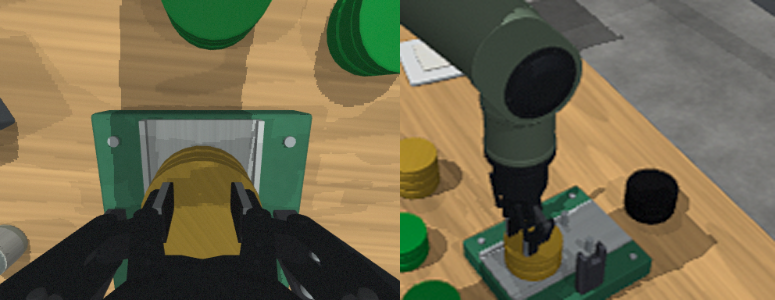

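```bash
python3 - <<'E'
from workcell import bot, grab_frame
import pickle
from geo import *
f=grab_frame("wrist"); pickle.dump(f,open("wrist2.pkl","wb"))
s=bot.observe();t=s["position"];print(t,s["force"])
p=[.624,.001,.087];k=400/512
q=lambda P:(proj(f,P)*k).round()
print("tcp,finger in",q([t,t+[0,.02,.006],t-[0,.02,-.006]]))
sx=-.005
print("lid edge front/left/right/back at stack",[q(T(p,[(c-.045,0,.095),(c,.045,.095),(c,-.045,.095),(c+.045,0,.095),(c-.045,0,.045)])).tolist() for c in(-.044,-.013,0)])
print("platform corners",q(T(p,[(-.115,.1,.04),(-.115,-.1,.04)])))
E
```

```text
[ 0.55968999 -0.00365872  0.06263409] [-6.11046561 -0.64640508 10.01026605]
tcp,finger in [[203. 176.]
 [227. 181.]
 [179. 177.]]
lid edge front/left/right/back at stack [[[202.0, 161.0], [263.0, 219.0], [141.0, 219.0], [202.0, 269.0], [202.0, 144.0]], [[202.0, 202.0], [260.0, 254.0], [144.0, 254.0], [202.0, 299.0], [202.0, 176.0]], [[202.0, 218.0], [259.0, 268.0], [145.0, 268.0], [202.0, 311.0], [202.0, 188.0]]]
platform corners [[315. 114.]
 [ 90. 113.]]
```

The lid is still about where it started (front rim near row 160) although the fingers have advanced, so they may be riding on the lid. I'll look closer.

```bash
python3 - <<'E'
from workcell import bot, grab_frame
import cv2
W=cv2.resize(grab_frame("wrist")["image"][150:384,100:410,::-1],(400,302),interpolation=cv2.INTER_CUBIC)
S=cv2.resize(grab_frame("side")["image"][165:245,215:321,::-1],(400,302),interpolation=cv2.INTER_CUBIC)
C=cv2.resize(grab_frame("scene")["image"][130:226,200:327,::-1],(400,302),interpolation=cv2.INTER_CUBIC)
f=cv2.vconcat([cv2.hconcat([S,C]),cv2.hconcat([W,W*0])])[:600]
cv2.imwrite("pics/p3.png",f)
E
```

```text
(no output)
```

View pics/p3.png

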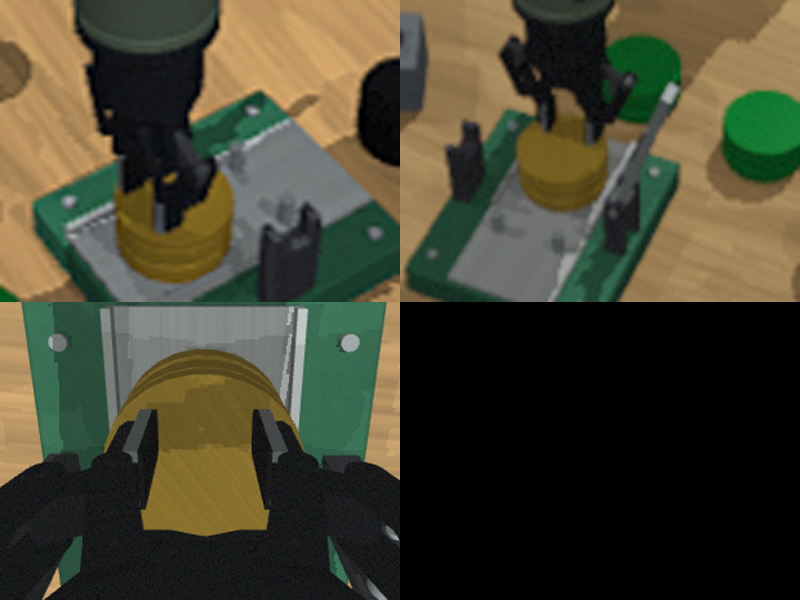

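```bash
python3 - <<'E'
import pickle
from geo import *
f=pickle.load(open("wrist2.pkl","rb"));R=np.array(f["R"]);o=-R.T@f["t"];fl=192/np.tan(np.radians(f["vertical_fov"]/2))
print(o,R.round(3))
a=np.array([.9962,.087,0]);t=np.array([.5597,-.0037,.0627])
for u in((221.7,233.7),(296,233.7),(205,250),(311,250)):
    d=R.T@[(u[0]-f["cx"])/fl,(u[1]-f["cy"])/fl,1]
    for dx in(-.011,0,.011):
        s=((t+a*dx-o)@a)/(d@a); print(u,dx,(o+s*d-t).round(4))
E
```

```text
[ 0.48947667 -0.01092893  0.23682486] [[-0.088  0.996 -0.001]
 [ 0.957  0.085  0.277]
 [ 0.276  0.023 -0.961]]
(221.7, 233.7) -0.011 [-0.0092 -0.0213  0.0381]
(221.7, 233.7) 0 [ 0.0021 -0.0239  0.013 ]
(221.7, 233.7) 0.011 [ 0.0134 -0.0265 -0.0121]
(296, 233.7) -0.011 [-0.0126  0.0175  0.038 ]
(296, 233.7) 0 [-0.0019  0.022   0.0128]
(296, 233.7) 0.011 [ 0.0087  0.0266 -0.0123]
(205, 250) -0.011 [-0.0087 -0.0266  0.0567]
(205, 250) 0 [ 0.0026 -0.0302  0.035 ]
(205, 250) 0.011 [ 0.014  -0.0338  0.0133]
(311, 250) -0.011 [-0.013   0.022   0.0565]
(311, 250) 0 [-0.0024  0.0274  0.0348]
(311, 250) 0.011 [0.0082 0.0328 0.0131]
```

Seen and computed: at this opening the fingertips sit about 35 mm above the reported TCP, so they passed over the lid and only rubbed it. The stack hasn't moved. Backing off, shutting the gripper and checking tip height.

Emit:
arm_command([
  [[0,0,20],0,0.06],
  [[0,0,40],0,0.06],
  [[-35,-3,0],0,1],
  [[-35,-3,0],0,1],
  [[0,0,0],0,1],
  [[0,0,0],0,1],
  [[0,0,0],0,1],
  [[0,0,0],0,1],
])

```text
clock: 5.05
position: [0.4908, -0.0094, 0.1222]
tool_rot: [-3.142, 0.0, -3.052]
force: [0.6, 0.8, 0.8]
grip_width: -0.0001
finger_force: 0.0
```

```bash
python3 - <<'E'
from workcell import bot, grab_frame
import cv2,pickle
from geo import *
s=bot.observe();t=s["position"];print(t,s["grip_width"],s["force"])
fs={n:grab_frame(n) for n in("wrist","side","scene")};pickle.dump((fs,t),open("f3.pkl","wb"))
out=[]
for n,f in fs.items():
    u=proj(f,t)[0]; 
    if n=="wrist": x,y,w,h=160,170,192,144
    else: x,y,w,h=int(u[0])-40,int(u[1])-36,80,60
    print(n,"tcp at",u,"origin",x,y,"k",400/w)
    out.append(cv2.resize(f["image"][y:y+h,x:x+w,::-1],(400,300),interpolation=cv2.INTER_CUBIC))
cv2.imwrite("pics/p4.png",cv2.vconcat([cv2.hconcat(out[1:]),cv2.hconcat([out[0],out[0]*0])]))
E
```

```text
[ 0.49083345 -0.00937461  0.12223027] -0.00010378984662618343 [0.61690922 0.75975074 0.82403605]
wrist tcp at [260.28545133 225.82482773] origin 160 170 k 2.0833333333333335
side tcp at [232.67679087 224.1028381 ] origin 192 188 k 5.0
scene tcp at [262.49035608 150.794884  ] origin 222 114 k 5.0
```

View pics/p4.png

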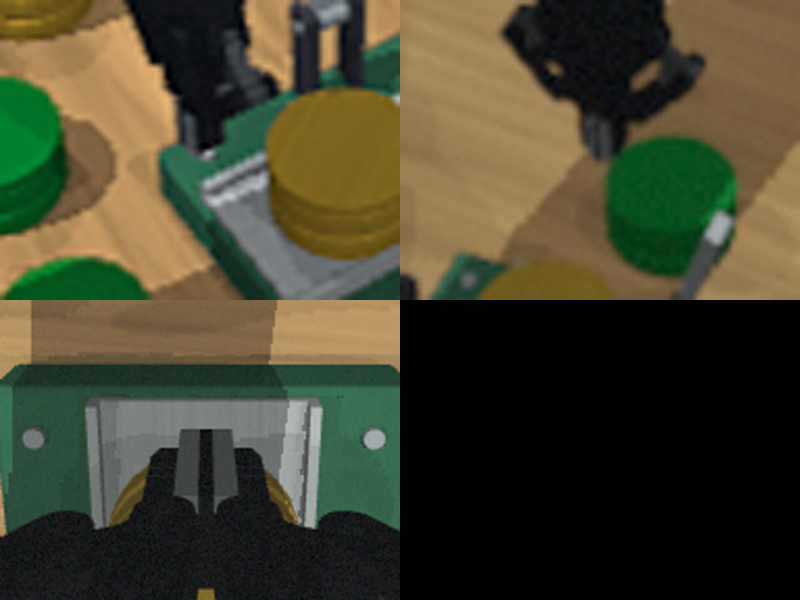

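```bash
python3 - <<'E'
import pickle
from geo import *
fs,t=pickle.load(open("f3.pkl","rb"))
ob={"side":np.array((200,156))/5+(192,188)-.4,"scene":np.array((201,158))/5+(222,114)-.4}
print(least_squares(lambda X:np.r_[tuple(proj(fs[n],X)[0]-u for n,u in ob.items())],t).x-t)
f=fs["wrist"];R=np.array(f["R"]);o=-R.T@f["t"];fl=192/np.tan(np.radians(f["vertical_fov"]/2));a=np.array([.9962,.087,0])
for u in((190,430-300),(224,130)):
    u=np.array(u)/2.0833+(160,170);d=R.T@[(u[0]-f["cx"])/fl,(u[1]-f["cy"])/fl,1]
    for dx in(-.011,0,.011): s=((t+a*dx-o)@a)/(d@a); print(dx,(o+s*d-t).round(4))
E
```

```text
[-0.00162821 -0.00161439  0.02372687]
-0.011 [-0.0105 -0.006   0.0363]
0 [ 0.0005 -0.0057  0.0109]
0.011 [ 0.0115 -0.0055 -0.0144]
-0.011 [-0.0113  0.0026  0.0362]
0 [-0.0004  0.0045  0.0109]
0.011 [ 0.0105  0.0063 -0.0145]
```

The shut tips are about 28 mm above the reported TCP: two-view gives 24, the wrist view 36 and the lid contact about 30. I'll work with that offset. Lower to tip z ≈ 65 mm and push with shut fingers.

Emit:
arm_command([
  [[0,-1,-30],0,1],
  [[0,0,-30],0,1],
  [[0,0,-25],0,1],
  [[0,0,0],0,1],
  [[8,0.7,0],0,1],
  [[8,0.7,0],0,1],
  [[8,0.7,0],0,1],
  [[4,0.3,0],0,1],
  [[4,0.3,0],0,1],
  [[4,0.4,0],0,1],
  [[4,0.4,0],0,1],
  [[4,0.4,0],0,1],
  [[4,0.4,0],0,1],
  [[4,0.3,0],0,1],
  [[0,0,0],0,1],
])

```text
clock: 6.7
position: [0.543, -0.0058, 0.0374]
tool_rot: [-3.142, 0.001, -3.052]
force: [-0.9, -0.1, -0.3]
grip_width: -0.0004
finger_force: 0.0
```

```bash
cat > lid.py <<'E'
from workcell import bot, grab_frame
import cv2
from geo import *
def lid(n):
    f=grab_frame(n);h=cv2.cvtColor(f["image"],cv2.COLOR_RGB2HSV)
    m=cv2.inRange(h,(18,150,60),(32,255,255))
    k,L,st,c=cv2.connectedComponentsWithStats(m)
    for i in range(1,k):
        if st[i,4]>150: print(n,st[i],c[i].round(1),ray(f,c[i],.08).round(4))
E
python3 -c "
from lid import *
lid('scene');lid('side');print(bot.observe()['force'])"
```

```text
scene [234 171  29  30 717] [248.7 185.2] [0.6038 0.0031 0.08  ]
scene [331 187  32  36 884] [346.4 204.4] [0.5312 0.2979 0.08  ]
side [182 163  29  33 783] [196.6 179. ] [0.4862 0.2457 0.08  ]
side [253 203  29  34 659] [268.8 220. ] [ 0.6008 -0.0128  0.08  ]
[ 0.06426238 -0.64084941 -0.05120047]
```

Emit:
arm_command([
  [[3,0.3,0],0,1],
  [[3,0.3,0],0,1],
  [[3,0.3,0],0,1],
  [[3,0.3,0],0,1],
  [[3,0.3,0],0,1],
  [[2,0.2,0],0,1],
  [[0,0,0],0,1],
])

```text
clock: 7.5
position: [0.5596, -0.0041, 0.0374]
tool_rot: [-3.142, 0.001, -3.052]
force: [-0.1, 0.0, 0.8]
grip_width: 0.0
finger_force: 0.0
```

Emit:
arm_command([
  [[1,0.1,0],0,1],
  [[1,0.1,0],0,1],
  [[1,0.1,0],0,1],
  [[0,0,0],0,1],
])

```text
clock: 7.9
position: [0.5623, -0.0038, 0.0374]
tool_rot: [-3.142, 0.0, -3.052]
force: [-2.2, -0.7, 1.5]
grip_width: -0.0003
finger_force: 1.2
```

Emit:
arm_command([
  [[1,0.1,0],0,1],
  [[1,0.1,0],0,1],
  [[1,0.1,0],0,1],
  [[0,0,0],0,1],
])

```text
clock: 8.3
position: [0.5654, -0.0035, 0.0374]
tool_rot: [-3.142, 0.0, -3.052]
force: [-1.9, -0.9, 0.6]
grip_width: -0.0001
finger_force: 1.1
```

Emit:
arm_command([
  [[1,0.1,0],0,1],
  [[1,0.1,0],0,1],
  [[0,0,0],0,1],
])

```text
clock: 8.6
position: [0.5673, -0.0033, 0.0374]
tool_rot: [-3.142, 0.0, -3.052]
force: [-2.2, -0.5, 2.0]
grip_width: -0.0
finger_force: 1.1
```

```bash
python3 -c "
from lid import *
lid('scene');lid('side');print(bot.observe()['force'])"
```

```text
scene [231 176  29  31 716] [245.3 190.5] [0.6271 0.0046 0.08  ]
scene [331 187  32  36 880] [346.4 204.4] [0.531  0.2979 0.08  ]
side [182 163  29  33 781] [196.6 179.1] [0.486  0.2457 0.08  ]
side [261 199  28  34 614] [275.8 216.6] [ 0.6248 -0.0114  0.08  ]
[-1.08451967  0.15645115  1.63313524]
```

Emit:
arm_command([
  [[1,0.1,0],0,1],
  [[1,0.1,0],0,1],
  [[0,0,0],0,1],
])

```text
clock: 9.0
position: [0.5679, -0.0034, 0.0372]
tool_rot: [-3.142, -0.003, -3.053]
force: [-10.9, -0.3, 6.6]
grip_width: -0.0004
finger_force: 5.3
```

Emit:
arm_command([
  [[1,0.1,0],0,1],
  [[1,0.1,0],0,1],
  [[0,0,0],0,1],
])

```text
clock: 9.3
position: [0.5681, -0.0037, 0.0369]
tool_rot: [-3.141, -0.006, -3.053]
force: [-20.3, -3.4, 12.8]
grip_width: 0.0001
finger_force: 10.3
```

The force climbed while the tool stopped at the predicted spot, so the stack is home. Retreating and going round to the bar's outer side.

Emit:
arm_command([
  [[-16,-1.4,0],0,1],
  [[-16,-1.4,0],0,1],
  [[-15,-1.2,0],0,1],
  [[0,0,44.5],0,1],
  [[0,0,44.5],0,1],
  [[0,0,44.5],0,1],
  [[0,0,44.5],0,1],
  [[-4,43.7,0],0,1],
  [[-4,43.7,0],0,1],
  [[-4,43.7,0],0,1],
  [[-4,43.7,0],0,1],
  [[-4,43.7,0],0,1],
  [[33.2,2.9,0],0,1],
  [[33.2,2.9,0],0,1],
  [[33.2,2.9,0],0,1],
  [[0,0,0],0,1],
])

```text
clock: 10.9
position: [0.6069, 0.2201, 0.2147]
tool_rot: [-3.141, 0.001, -3.054]
force: [-0.3, 0.1, 0.3]
grip_width: 0.0
finger_force: 0.0
```

```bash
cat > bar.py <<'E'
from lid import *
def bar(p=(.624,.001,.087)):
    s=bot.observe();t=s["position"];d=t[:2]-p[:2];c,sn=np.cos(p[2]),np.sin(p[2])
    print("tcp shaker",(c*d[0]+sn*d[1]).round(4),(-sn*d[0]+c*d[1]).round(4),t[2].round(4),s["force"].round(1))
E
python3 - <<'E'
from bar import *
bar(); lid('scene'); lid('side')
# path of TCP (reported) for bar angles
h=.0145;r=.14;off=.028;p=(.624,.001,.087)
for a in(1.82,1.6,1.4,1.2,1.0,.8,.6,.4,.2,.1,0):
    y=.083-r*np.cos(a)+.005*np.sin(a)+h; z=.106+r*np.sin(a)+.005*np.cos(a)-off
    print(a,round(y,4),(T(p,(0,y,z))[0]*1000).round(1))
E
```

```text
tcp shaker 0.002 0.2197 0.2147 [-0.3  0.1  0.3]
scene [231 177  29  30 704] [245.2 190.8] [0.6281 0.0049 0.08  ]
scene [331 187  32  36 885] [346.3 204.5] [0.5313 0.2978 0.08  ]
side [182 163  30  33 786] [196.6 179.1] [0.4861 0.2457 0.08  ]
side [258 199  31  34 842] [272.9 215.3] [ 0.6198 -0.0032  0.08  ]
1.82 0.1369 [612.1 137.4 212.4]
1.6 0.1066 [614.7 107.2 217.8]
1.4 0.0786 [617.2  79.3 216.8]
1.2 0.0514 [619.5  52.2 210.3]
1.0 0.0261 [621.7  27.  198.5]
0.8 0.0035 [623.7   4.5 181.9]
0.6 -0.0152 [625.3 -14.2 161.2]
0.4 -0.0295 [626.6 -28.4 137.1]
0.2 -0.0387 [627.4 -37.6 110.7]
0.1 -0.0413 [627.6 -40.1  97. ]
0 -0.0425 [627.7 -41.3  83. ]
```

Emit:
arm_command([
  [[1.5,-20.7,0],0,1],
  [[1.5,-20.7,0],0,1],
  [[1.5,-20.7,0],0,1],
  [[1.5,-20.7,0],0,1],
  [[1,-14.5,0.4],0,1],
  [[1,-14.5,0.4],0,1],
  [[1,-14.5,0.4],0,1],
  [[1,-14.5,0.4],0,1],
  [[1.2,-13.5,-3.2],0,1],
  [[1.2,-13.5,-3.2],0,1],
  [[1.1,-12.6,-5.9],0,1],
  [[1.1,-12.6,-5.9],0,1],
  [[0,0,0],0,1],
])

```text
clock: 12.3
position: [0.618, 0.0248, 0.1976]
tool_rot: [-3.141, -0.002, -3.055]
force: [0.4, 0.5, 0.2]
grip_width: -0.0001
finger_force: 0.0
```

```bash
python3 - <<'E'
from bar import *
bar(); lid('scene'); lid('side')
E
```

```text
tcp shaker -0.0039 0.0242 0.1976 [0.4 0.5 0.2]
scene [231 176  29  31 710] [245.3 190.7] [0.6276 0.0049 0.08  ]
scene [331 187  32  36 889] [346.3 204.5] [0.5313 0.2978 0.08  ]
side [182 163  30  33 787] [196.6 179.1] [0.4862 0.2457 0.08  ]
side [258 199  31  34 840] [272.9 215.3] [ 0.6198 -0.0032  0.08  ]
```

```bash
cat > ang.py <<'E'
from bar import *
def angle(p=(.624,.001,.087)):
    rs=np.linspace(.1,.17,15)
    fs={n:grab_frame(n) for n in("side","scene")}
    for n,f in fs.items():
        row=[]
        for a in np.arange(0,2.11,.1):
            P=T(p,np.c_[0*rs,.083-rs*np.cos(a),.106+rs*np.sin(a)])
            u=proj(f,P).round().astype(int)
            now=f["image"][u[:,1],u[:,0]].astype(int);old=F[n]["image"][u[:,1],u[:,0]].astype(int)
            row.append((round(a,1),int(np.abs(now-old).max(1).mean()),now.mean(0).astype(int).tolist()))
        print(n,row)
E
python3 -c "from ang import *; angle()"
```

```text
side [(np.float64(0.0), 109, [102, 87, 44]), (np.float64(0.1), 95, [104, 88, 44]), (np.float64(0.2), 96, [112, 96, 48]), (np.float64(0.3), 111, [119, 99, 44]), (np.float64(0.4), 109, [119, 99, 43]), (np.float64(0.5), 26, [69, 105, 92]), (np.float64(0.6), 19, [56, 103, 83]), (np.float64(0.7), 19, [122, 122, 83]), (np.float64(0.8), 8, [185, 145, 93]), (np.float64(0.9), 10, [185, 145, 94]), (np.float64(1.0), 126, [51, 60, 66]), (np.float64(1.1), 90, [91, 79, 64]), (np.float64(1.2), 119, [60, 55, 49]), (np.float64(1.3), 124, [54, 50, 44]), (np.float64(1.4), 71, [113, 89, 60]), (np.float64(1.5), 66, [125, 99, 67]), (np.float64(1.6), 59, [149, 118, 78]), (np.float64(1.7), 78, [183, 144, 93]), (np.float64(1.8), 84, [181, 142, 92]), (np.float64(1.9), 84, [181, 142, 92]), (np.float64(2.0), 59, [179, 141, 91]), (np.float64(2.1), 10, [176, 138, 90])]
scene [(np.float64(0.0), 24, [56, 64, 41]), (np.float64(0.1), 18, [65, 74, 48]), (np.float64(0.2), 20, [70, 78, 55]), (np.float64(0.3), 21, [102, 106, 76]), (np.float64(0.4), 23, [111, 111, 83]), (np.float64(0.5), 23, [109, 108, 79]), (np.float64(0.6), 24, [104, 109, 79]), (np.float64(0.7), 20, [135, 119, 86]), (np.float64(0.8), 17, [152, 129, 93]), (np.float64(0.9), 26, [143, 120, 87]), (np.float64(1.0), 81, [81, 84, 84]), (np.float64(1.1), 93, [69, 71, 71]), (np.float64(1.2), 82, [81, 71, 58]), (np.float64(1.3), 63, [87, 70, 48]), (np.float64(1.4), 32, [103, 82, 54]), (np.float64(1.5), 12, [37, 75, 34]), (np.float64(1.6), 14, [30, 75, 32]), (np.float64(1.7), 11, [33, 74, 31]), (np.float64(1.8), 27, [42, 71, 33]), (np.float64(1.9), 34, [132, 111, 72]), (np.float64(2.0), 41, [159, 130, 87]), (np.float64(2.1), 50, [163, 133, 89])]
```

The bar shows at about 1.0 rad in both cameras, as planned. Continuing down.

Emit:
arm_command([
  [[2,-11.2,-8.3],0,1],
  [[1.5,-11.2,-8.3],0,1],
  [[1,-9.4,-10.3],0,1],
  [[1,-9.4,-10.3],0,1],
  [[0.6,-7.1,-12],0,1],
  [[0.6,-7.1,-12],0,1],
  [[0.3,-3.1,-8.8],0,1],
  [[0.3,-3.1,-8.8],0,1],
  [[0.2,-3.0,-8.8],0,1],
  [[0.1,-1.2,-5],0,1],
  [[0,0,0],0,1],
])

```text
clock: 13.6
position: [0.6256, -0.0385, 0.1055]
tool_rot: [3.141, -0.001, -3.052]
force: [0.1, 0.1, 0.6]
grip_width: 0.0002
finger_force: 0.0
```

```bash
python3 -c "from ang import *; bar(); angle()" | cut -c1-700
```

```text
tcp shaker -0.0018 -0.0395 0.1055 [0.1 0.1 0.6]
side [(np.float64(0.0), 107, [88, 77, 46]), (np.float64(0.1), 59, [73, 78, 83]), (np.float64(0.2), 64, [73, 78, 81]), (np.float64(0.3), 90, [62, 65, 66]), (np.float64(0.4), 109, [62, 59, 50]), (np.float64(0.5), 99, [14, 20, 20]), (np.float64(0.6), 57, [18, 27, 26]), (np.float64(0.7), 110, [13, 15, 17]), (np.float64(0.8), 159, [17, 17, 19]), (np.float64(0.9), 163, [14, 15, 18]), (np.float64(1.0), 158, [19, 20, 22]), (np.float64(1.1), 160, [18, 17, 19]), (np.float64(1.2), 47, [153, 121, 80]), (np.float64(1.3), 43, [158, 125, 83]), (np.float64(1.4), 16, [192, 151, 98]), (np.float64(1.5), 19, [190, 149, 97]), (np.float64(1.6), 37, [188, 148, 96]), (np.float64(1.7), 83, [188, 148, 96]), (np.float
scene [(np.float64(0.0), 28, [49, 58, 43]), (np.float64(0.1), 40, [80, 82, 82]), (np.float64(0.2), 43, [82, 85, 86]), (np.float64(0.3), 52, [81, 78, 72]), (np.float64(0.4), 73, [62, 62, 52]), (np.float64(0.5), 106, [25, 32, 30]), (np.float64(0.6), 109, [27, 33, 32]), (np.float64(0.7), 120, [28, 32, 31]), (np.float64(0.8), 105, [57, 52, 45]), (np.float64(0.9), 99, [65, 56, 44]), (np.float64(1.0), 108, [54, 47, 37]), (np.float64(1.1), 58, [105, 86, 61]), (np.float64(1.2), 38, [127, 101, 67]), (np.float64(1.3), 29, [121, 96, 63]), (np.float64(1.4), 22, [114, 91, 58]), (np.float64(1.5), 11, [38, 76, 35]), (np.float64(1.6), 14, [29, 75, 32]), (np.float64(1.7), 11, [35, 75, 33]), (np.float64(1.8),
```

Emit:
arm_command([
  [[0,-0.5,-3],0,1],
  [[0,-0.5,-3],0,1],
  [[0,-0.5,-3],0,1],
  [[0,0,-3],0,1],
  [[0,0,-3],0,1],
  [[0,0,-2],0,1],
  [[0,0,0],0,1],
])

```text
clock: 14.4
position: [0.6257, -0.04, 0.0888]
tool_rot: [3.142, -0.001, -3.052]
force: [-0.1, -0.4, 0.3]
grip_width: -0.0002
finger_force: 0.0
```

Emit:
arm_command([
  [[0,0,-1],0,1],
  [[0,0,-1],0,1],
  [[0,0,-1],0,1],
  [[0,0,0],0,1],
])

```text
clock: 14.8
position: [0.6259, -0.0401, 0.0861]
tool_rot: [-3.142, -0.0, -3.052]
force: [0.1, -0.6, -0.1]
grip_width: 0.0002
finger_force: 0.0
```

Emit:
arm_command([
  [[0,0,-1],0,1],
  [[0,0,-1],0,1],
  [[0,0,0],0,1],
])

```text
clock: 15.1
position: [0.6259, -0.0401, 0.0841]
tool_rot: [-3.142, -0.0, -3.052]
force: [0.3, 1.5, 0.8]
grip_width: -0.0001
finger_force: 0.0
```

Emit:
arm_command([
  [[0,0,-1],0,1],
  [[0,0,-1],0,1],
  [[0,0,0],0,1],
])

```text
clock: 15.4
position: [0.6259, -0.0401, 0.082]
tool_rot: [3.142, -0.0, -3.052]
force: [0.0, 0.3, -0.3]
grip_width: 0.0001
finger_force: 0.0
```

Emit:
arm_command([
  [[0,0,-1],0,1],
  [[0,0,-1],0,1],
  [[0,0,0],0,1],
])

```text
clock: 15.7
position: [0.6259, -0.0401, 0.0802]
tool_rot: [-3.142, 0.0, -3.052]
force: [-0.4, -1.1, 2.4]
grip_width: -0.0
finger_force: 0.8
```

Emit:
arm_command([
  [[0,0,-1],0,1],
  [[0,0,-1],0,1],
  [[0,0,0],0,1],
])

```text
clock: 16.0
position: [0.6261, -0.0401, 0.0798]
tool_rot: [3.141, 0.001, -3.053]
force: [-9.8, 0.4, 27.9]
grip_width: -0.0001
finger_force: 14.0
```

Hard stop reached: 28 N with the tool standing still, which puts the tip offset at about 31 mm. Lifting and moving over the knob, with a half-turn to stay inside the wrist range.

Emit:
arm_command([
  [[0,0,10],0,1],
  [[0,0,30],0,1],
  [[0,0,32],-0.14,1],
  [[-6.1,-13,0],-0.144,1],
  [[-6.1,-13,0],-0.144,1],
  [[-6.1,-13,0],-0.144,1],
  [[-6.1,-13,0],-0.144,1],
  [[-6.1,-13,0],-0.144,1],
  [[-6.1,-13,0],-0.144,0.1],
  [[-6.1,-13,0],-0.144,0.1],
  [[-6.1,-13,0],-0.144,0.1],
  [[-6.1,-13,0],-0.144,0.1],
  [[-6.1,-13,0],-0.144,0.1],
  [[-6.1,-13,0],-0.144,0.1],
  [[-6.1,-13,0],-0.144,0.1],
  [[-6.1,-13,0],-0.144,0.1],
  [[-6.1,-13,0],-0.144,0.1],
  [[-6.1,-13,0],-0.144,0.1],
  [[-6.1,-13,0],-0.144,0.1],
  [[0,0,0],-0.144,0.1],
])

```text
clock: 18.0
position: [0.5274, -0.2498, 0.1505]
tool_rot: [3.141, 0.0, 0.635]
force: [0.4, -0.2, 0.9]
grip_width: 0.0386
finger_force: 0.0
```

```bash
python3 - <<'E'
from workcell import bot, grab_frame
import cv2
from ang import *
print(bot.observe()["qpos"].round(2),bot.observe()["tool_rot"])
angle()
fs={n:grab_frame(n) for n in("wrist","scene","side")}
pickle.dump(fs,open("f5.pkl","wb"))
k=["wrist","side","scene"]
w=cv2.resize(fs["wrist"]["image"],(480,360))
sc=cv2.resize(fs["scene"]["image"][140:230,190:310],(320,240),interpolation=cv2.INTER_CUBIC)
sd=cv2.resize(fs["side"]["image"][150:260,205:345],(320,240),interpolation=cv2.INTER_CUBIC)
im=np.zeros((600,800,3),np.uint8);im[:360,:480]=w;im[:240,480:]=sc;im[360:,480:]=sd
cv2.imwrite("pics/p5.png",im[:,:,::-1])
P=T((.522,-.260,.505),[(0,0,.102),(.021,0,.102),(-.021,0,.102),(-.0425,-.0425,.07),(-.0425,.0425,.07),(.0425,.0425,.07),(.0425,-.0425,.07)])
print((proj(fs["wrist"],P)*480/512).round())
E
```

```text
[-0.19  0.66  0.81  1.79 -0.58  0.94 -0.07] [3.14106594e+00 1.68779489e-04 6.34682995e-01]
side [(np.float64(0.0), 89, [69, 80, 69]), (np.float64(0.1), 69, [68, 79, 68]), (np.float64(0.2), 77, [68, 80, 68]), (np.float64(0.3), 89, [71, 81, 66]), (np.float64(0.4), 91, [66, 74, 59]), (np.float64(0.5), 54, [61, 78, 64]), (np.float64(0.6), 54, [38, 43, 40]), (np.float64(0.7), 96, [27, 30, 32]), (np.float64(0.8), 150, [26, 29, 31]), (np.float64(0.9), 152, [25, 28, 30]), (np.float64(1.0), 148, [29, 32, 34]), (np.float64(1.1), 140, [37, 43, 41]), (np.float64(1.2), 105, [71, 84, 71]), (np.float64(1.3), 105, [71, 84, 71]), (np.float64(1.4), 103, [71, 84, 71]), (np.float64(1.5), 100, [71, 84, 71]), (np.float64(1.6), 94, [71, 84, 71]), (np.float64(1.7), 50, [71, 84, 71]), (np.float64(1.8), 35, [71, 84, 71]), (np.float64(1.9), 40, [71, 84, 71]), (np.float64(2.0), 53, [71, 84, 71]), (np.float64(2.1), 97, [70, 83, 69])]
scene [(np.float64(0.0), 54, [99, 102, 102]), (np.float64(0.1), 51, [100, 102, 99]), (np.float64(0.2), 19, [70, 79, 59]), (np.float64(0.3), 20, [103, 107, 77]), (np.float64(0.4), 21, [111, 111, 83]), (np.float64(0.5), 21, [109, 108, 79]), (np.float64(0.6), 23, [104, 107, 77]), (np.float64(0.7), 18, [134, 118, 85]), (np.float64(0.8), 15, [151, 128, 92]), (np.float64(0.9), 15, [153, 127, 88]), (np.float64(1.0), 19, [146, 119, 81]), (np.float64(1.1), 24, [142, 115, 76]), (np.float64(1.2), 33, [133, 107, 70]), (np.float64(1.3), 26, [123, 99, 65]), (np.float64(1.4), 23, [110, 87, 56]), (np.float64(1.5), 15, [31, 67, 29]), (np.float64(1.6), 19, [24, 67, 26]), (np.float64(1.7), 15, [31, 68, 30]), (np.float64(1.8), 25, [37, 67, 30]), (np.float64(1.9), 23, [120, 100, 63]), (np.float64(2.0), 38, [152, 124, 83]), (np.float64(2.1), 38, [150, 122, 81])]
[[248. 203.]
 [251. 181.]
 [245. 224.]
 [281. 235.]
 [201. 225.]
 [209. 145.]
 [296. 157.]]
```

View pics/p5.png

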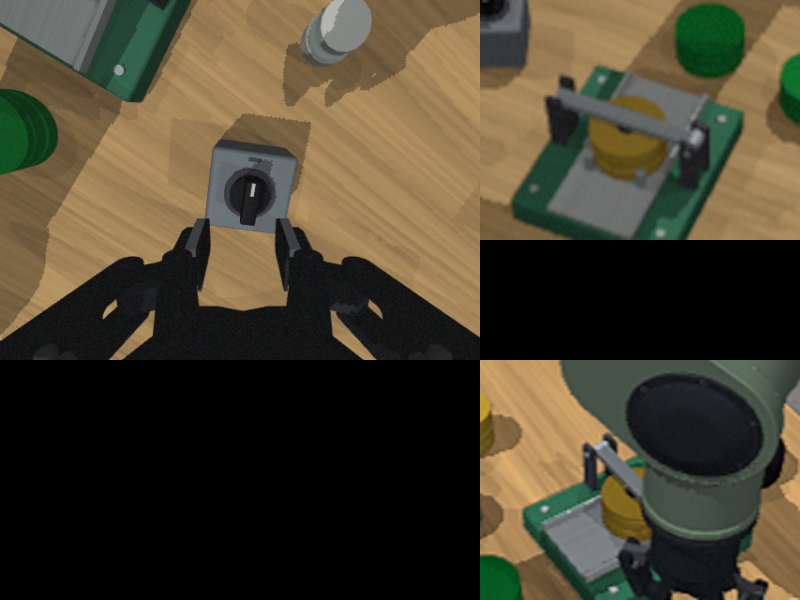

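Bar down: it lies in the yoke over the lid (scene crop). The wrist view shows the knob grip from (252,176) to (248,223), so the box is about 3 mm off my estimate, at (0.524, −0.262), yaw ≈0.53. Descending over the knob and gripping.

Emit:
arm_command([
  [[-3.4,-12.2,0],-0.105,0.1],
  [[0,0,-30],0,0.1],
  [[0,0,-30],0,0.1],
  [[0,0,-20],0,0.1],
  [[0,0,-10],0,0.1],
  [[0,0,-8],0,0.1],
  [[0,0,0],0,0.1],
])

```text
clock: 18.95
position: [0.5249, -0.2602, 0.052]
tool_rot: [-3.141, 0.0, 0.539]
force: [-0.7, -0.1, 0.7]
grip_width: 0.0384
finger_force: 0.0
```

Emit:
arm_command([
  [[0,0,0],0,1],
  [[0,0,0],0,1],
  [[0,0,0],0,1],
  [[0,0,0],0,1],
  [[0,0,0],0,1],
], newtons=30)

```text
clock: 19.45
position: [0.5251, -0.2599, 0.0531]
tool_rot: [-3.141, -0.001, 0.538]
force: [-4.0, 5.1, 8.6]
grip_width: 0.0135
finger_force: 31.1
```

Emit:
arm_command([
  [[0,0,1],-0.1,1],
  [[0,0,0],-0.1,1],
  [[0,0,0],-0.1,1],
  [[0,0,0],-0.1,1],
  [[0,0,0],-0.1,1],
  [[0,0,0],-0.1,1],
  [[0,0,0],-0.1,1],
  [[0,0,0],-0.1,1],
  [[0,0,0],-0.1,1],
  [[0,0,0],-0.08,1],
  [[0,0,0],0,1],
])

```text
clock: 20.55
position: [0.525, -0.2621, 0.0534]
tool_rot: [3.138, -0.002, -0.446]
force: [1.6, -12.5, -15.2]
grip_width: 0.0132
finger_force: 31.1
```

```bash
python3 -c "
from workcell import bot
s=bot.observe();print(s['moment'],s['force'],s['tool_rot'],s['grip_width'],s['qpos'].round(2))"
```

```text
[-2.85157959 -0.52340947  0.08769939] [  1.63549728 -12.48581915 -15.24313454] [ 3.13835244e+00 -1.88581020e-03 -4.45673982e-01] 0.013179418980059027 [-0.22  0.91  0.94  1.85 -0.94  0.91 -0.84]
```

Emit:
arm_command([
  [[0,0,-0.5],-0.04,1],
  [[0,0,0],-0.04,1],
  [[0,0,0],-0.04,1],
  [[0,0,0],0,1],
])

```text
clock: 20.95
position: [0.5249, -0.2623, 0.0534]
tool_rot: [3.139, -0.003, -0.564]
force: [-0.5, -12.1, -8.8]
grip_width: 0.0132
finger_force: 32.0
```

```bash
python3 -c "
from workcell import bot
s=bot.observe();print(s['moment'],s['force'],s['tool_rot'],s['grip_width'])"
```

```text
[-2.73594602 -0.01110211  0.12576728] [ -0.50847802 -12.09571496  -8.83613505] [ 3.13876919e+00 -2.57976497e-03 -5.64373602e-01] 0.013226744533072562
```

Emit:
arm_command([
  [[0,0,0],-0.04,1],
  [[0,0,0],-0.04,1],
  [[0,0,0],0,1],
])

```text
clock: 21.25
position: [0.525, -0.2625, 0.0534]
tool_rot: [3.139, -0.003, -0.644]
force: [0.7, -14.2, -8.8]
grip_width: 0.0135
finger_force: 38.1
```

```bash
python3 -c "
from workcell import bot
s=bot.observe();print(s['moment'],s['force'],s['tool_rot'],s['grip_width'])"
```

```text
[-2.89364914 -0.04219178  0.76022783] [  0.68523627 -14.21542145  -8.7665794 ] [ 3.13869622e+00 -3.05088766e-03 -6.43664859e-01] 0.01350792374532022
```

Moment jumped to 0.76 N m, so the knob is at its stop. Hold, release, rise.

Emit:
arm_command([
  [[0,0,0],0,1],
  [[0,0,0],0,1],
  [[0,0,0],0,1],
  [[0,0,0],0,1],
  [[0,0,0],0,1],
  [[0,0,0],0,1],
  [[0,0,0],0,1],
  [[0,0,0],0,1],
  [[0,0,0],0,1],
  [[0,0,0],0,1],
  [[0,0,0],0,-0.7],
  [[0,0,0],0,-0.7],
  [[0,0,0],0,-0.7],
  [[0,0,0],0,-0.7],
  [[0,0,0],0,-0.7],
  [[0,0,0],0,-0.7],
  [[0,0,0],0,-0.7],
])

```text
clock: 22.95
position: [0.5249, -0.2602, 0.0527]
tool_rot: [-3.142, 0.0, -0.642]
force: [0.1, 0.3, -0.1]
grip_width: 0.0724
finger_force: 0.0
```

Emit:
arm_command([
  [[0,0,20],0,-0.7],
  [[0,0,40],0,-0.7],
  [[0,0,40],0,-0.7],
  [[0,0,40],0,-0.7],
  [[0,0,0],0,-0.7],
  [[0,0,0],0,-0.7],
])

```text
clock: 23.55
position: [0.5253, -0.2602, 0.1932]
tool_rot: [-3.141, -0.001, -0.642]
force: [1.2, -0.7, -0.5]
grip_width: 0.073
finger_force: 0.0
```

```bash
python3 - <<'E'
from ang import *
import cv2
old=pickle.load(open("f5.pkl","rb"))["scene"]["image"]
f=grab_frame("scene");lid("scene")
d=np.abs(f["image"].astype(int)-old).max(2)
print("shaker area diff",d[170:232,205:290].mean(),"spare",d[187:223,331:363].mean())
f=grab_frame("wrist");h=f["image"].astype(int)
# white index mark on knob & black grip direction near predicted knob
P=T((.524,-.262,.53),[(0,0,.102),(.021,0,.102),(-.021,0,.102)]);u=proj(f,P);print("expected knob px",u.round(1))
c=u[0].round().astype(int);g=h[c[1]-30:c[1]+30,c[0]-30:c[0]+30]
w=np.argwhere((g.min(2)>150));print("white mark",w.mean(0)[::-1]+c-30 if len(w) else None,len(w))
dk=np.argwhere(g.max(2)<28);print(len(dk)); e=cv2.PCACompute2(dk.astype(np.float32),None);print(e[0]+[c[1]-30,c[0]-30],e[1],e[2].ravel())
E
```

```text
scene [231 184  29  23 414] [243.6 195.9] [0.6474 0.0106 0.08  ]
scene [331 187  32  36 888] [346.3 204.3] [0.5308 0.2977 0.08  ]
shaker area diff 8.611195445920304 spare 2.314236111111111
expected knob px [[259.6 190.7]
 [239.5 182.6]
 [279.4 198.7]]
white mark [247.65384615 186.19230769] 26
498
[[180.83333206 260.9839344 ]] [[ 0.3305571  0.9437859]
 [ 0.9437859 -0.3305571]] [114.970024  42.542103]
```

```bash
python3 - <<'E'
from ang import *
import cv2
old=pickle.load(open("f5.pkl","rb"))["scene"]["image"]; new=grab_frame("scene")["image"]
for im in(old,new):
    m=cv2.inRange(cv2.cvtColor(im,cv2.COLOR_RGB2HSV),(18,150,60),(32,255,255));print(cv2.connectedComponentsWithStats(m[170:232,205:290])[2][1:].tolist())
    e=lambda a:proj(F["scene"],T((.624,.001,.087),[(0,.083-r*np.cos(a),.106+r*np.sin(a)) for r in(.06,.1,.14,.165)])).round().astype(int)
    print([[im[v,u].tolist() for u,v in e(a)] for a in(0,.1)])
d=np.abs(new.astype(int)-old).max(2)[170:232,205:290]; print((d>40).sum(),np.argwhere(d>40).mean(0) if (d>40).any() else 0)
E
```

```text
[[35, 6, 19, 8, 69], [26, 14, 29, 23, 415]]
[[[100, 103, 104], [101, 104, 104], [97, 102, 102], [95, 97, 100]], [[100, 103, 104], [99, 104, 104], [100, 103, 105], [94, 96, 93]]]
[[35, 6, 19, 8, 65], [26, 15, 29, 22, 411]]
[[[100, 103, 104], [99, 104, 104], [142, 147, 148], [135, 140, 141]], [[100, 104, 104], [99, 102, 104], [143, 149, 150], [130, 134, 133]]]
219 [14.14611872 53.74429224]
```

The stack and bar haven't moved; the only difference is shadow. The knob is back at rest and the robot is clear.

```bash
python3 -c "
from workcell import ticket
print(ticket.job_done())"
```

```text
the job is handed in; nothing more can be done
None
```

The job is handed in: stack pushed home against the pins, hold-down bar lowered into its catch, start knob turned to its stop, held about 1 s and sprung back; on a first pass the fingers rubbed the lid with about 10 N without moving the stack.

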